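# Lever open the slide dock and hold the slide cassette lifted free

### The job

Pick up the yellow-handled opener, push its thin blade into the slot under the front edge of the dock's clear cover, lever the cover up with it and swing it all the way open, then lay the opener down on the bench. Then pinch the two orange side catches of the blue slide cassette together to unlatch it, lift it straight out of the dock and finish while still holding it by the pinched catches, level and still, with its underside about 15 cm above the bench. Leave the cover standing open and do not disturb the other things on the bench.

Things in the scene. Friction and masses are not known exactly. Their poses are not given: they have to be found in the camera images.
- dock: Fixed white and grey dock, 158 (x) x 120 (y) x 40 high. Origin on the bench below the centre of the cassette pocket; x points from the front face (x = -68) to the back (x = +90), z up. In the middle of the front face, right under the cover's front edge, is a slot 50 wide (y), 16 high (z = 24 to 40), 18 deep. Pocket floor z = 15, flat top z = 40; free space beside the catches.
- cover (a joint): Clear hood with blue rim, open below, 143 (x) x 116 (y) x 48 high, walls 3, hinged along its lower back edge; too wide to grip. Angle in rad: 0 shut, grows opening, stop at 1.75 (past upright). Friction hinge 0.15 N m (weight 0.09 N m more when shut): stays where it is left. Rim 1 mm above the dock's top. 1.4 rad or more gives room above the cassette.
- cover_lip (a point): Middle of the lower front edge of the cover (moves with it). When shut it is at x = -68, z = 41 in the dock's frame, directly above the slot's mouth. Axes turn with the cover.
- cover_hinge (a point): Middle of the cover's hinge axis, which runs along the dock's y. In the dock's frame it is at x = +75, z = 41.
- opener: Loose blade tool lying on the bench, 90 g: yellow handle 90 long (x) x 18 wide (y) x 24 high (z); flat steel blade 18 wide, 2.5 thick, sticking out 70 ahead of the handle from x = 45 to 115, at z = 4 to 6.5. Origin at the centre of the handle's underside; x points to the blade's tip, z up.
- opener_grip (a point): Where to hold the opener: on the handle, 15 mm towards the blade from the origin, 12 mm above its underside, 100 mm behind the blade's tip.
- opener_tip (a point): Middle of the opener's blade end, 115 mm ahead of the opener's origin, 5 mm above its underside.
- cassette: Blue slide cassette, about 0.18 kg, in the pocket, axes along the dock's. Body 84 (x) x 30 (y) x 34 high, slides up to z = 37. Origin: centre of underside, 15 above the bench when seated. At each y side an upright orange catch, 24 wide (x), 5 thick, z = 4 to 60; outer faces 54 apart, 42 when pinched in. Hidden teeth lock it until both are in by over 4; then it lifts straight up, 2 play all round.
- catch_left (a joint): How far the catch on the cassette's +y side is pressed inwards, m: 0 at rest, 0.006 fully pinched in. Sprung: about 3 N to start, 7 N fully in.
- catch_right (a joint): The same for the catch on the cassette's -y side.
- catch_left_pad (a point): Point on the outer face of the left (+y) catch where a finger presses, 44 mm above the cassette's underside (59 mm above the bench when seated).
- catch_right_pad (a point): The same on the right (-y) catch.
- slide_box: Bystander, leave alone: loose green slide box 100 x 80 x 30. Origin at the centre of its underside.
- oil_bottle: Bystander, leave alone: amber oil bottle, 32 across, 70 high. Origin at the centre of its underside.
- petri_dish: Bystander, leave alone: closed culture dish, 90 across, 14 high. Origin at the centre of its underside.
- stain_jar: Bystander, leave alone: glass jar with a blue cap, 64 across, 90 high. Origin at the centre of its underside.
- timer: Bystander, leave alone: small white timer 50 x 65 x 40. Origin at the centre of its underside.
Mind the look-alikes: they are no part of the job. Several things look just like the opener: the one meant starts nearest to the robot's base.

How it is judged:
On the way, in this order (a step that is already met when the one before it is completed fails the run):
1. the cover is levered up by the opener's blade (value of joint cover above 0.25 rad and contact force between opener and cover above 0.2 N), for 0.05 s.
2. the cover is swung wide open (value of joint cover above 1.4 rad), for 0.2 s.
3. the opener lies on the bench, let go (height (world z) of opener below 0.025 m and linear speed of opener below 0.03 m/s and contact force between the fingers and opener below 0.1 N), for 0.2 s.
4. both catches are pinched in while the cassette is still seated (value of joint each of catch_left, catch_right above 0.0035 m and z of cassette in the frame of dock below 0.025 m and contact force between the fingers and cassette above 1 N), for 0.05 s.
At the end, for the whole second after the job is handed in: Cassette held by the fingers, both catches in over 3 mm, underside over 120 mm up, tilt under 0.25 rad, under 0.03 m/s, clear of dock, cover and opener; cover beyond 1.2 rad; opener on the bench (origin under 25 mm), still (under 0.03 m/s), released (all of step 3 and height (world z) of cassette above 0.12 m and angle between cassette's own z axis and vertical below 0.25 rad and linear speed of cassette below 0.03 m/s and value of joint each of catch_left, catch_right above 0.003 m and contact force between the fingers and cassette above 1 N and contact force between cassette and dock below 0.05 N and contact force between cassette and opener below 0.05 N and contact force between cassette and cover below 0.05 N and value of joint cover above 1.2 rad); the arm keeps its last pose, push and grip.
It fails at once if a bystander is shoved more than 50 mm, or the oil bottle or stain jar tips over (distance of any of slide_box, oil_bottle, petri_dish, stain_jar, timer from where it was at the start of the episode above 0.05 m or angle between any of oil_bottle, stain_jar's own z axis and vertical above 0.5 rad).
It fails at once if the cassette is tipped over (0.6 rad) (angle between cassette's own z axis and vertical above 0.6 rad).
It also fails if it takes over 64 s, if anything falls off the work surface, if the arm or the gripper's body presses on something with over 40 N, if the wrist force passes 120 N, or if a joint passes its speed limit or range.

### The arm

A 7-joint arm with a two-finger parallel gripper is mounted at the origin on the work surface. World frame = base frame: x ahead of the robot, y to its left, z up, the work surface at z = 0. Lengths are in m, angles in rad, forces in N, time in s.
With the tool pointing down it reaches from about 0.425 to 0.825 m from the base axis. Payload 3.6 kg.
Tool frame: the origin (TCP) lies between the finger pads; the fingertips stand 11 mm ahead of it and the grasp point (between the pads) lies 8 mm behind it; z points along the fingers, y is the line along which they close (so a half turn about z gives the same grasp; the last joint's range is limited). The gripper opens to 85 mm and grips with 20 to 120 N. Pads are 22 mm wide; open, the fingers measure 114 mm over their backs; the gripper's body (76 mm by 85 mm) begins 54 mm behind the grasp point. The pads swing forward as they close: fully open they stand 13 mm farther back than shut.
Start: joints at [1.258, 0.615, -0.013, 1.423, 0.008, 1.103, -0.04], TCP at [0.184, -0.623, 0.219] pointing down, gripper open.
Joint ranges: [-3.12, 3.12], [-0.3, 2.06], [-1.34, 1.32], [0.26, 2.42], [-1.36, 4.5], [0.01, 1.98], [-2.84, 2.84]. Speed limits (rad/s): [2.79, 2.79, 3.14, 3.14, 3.14, 3.14, 3.14].

### API

Orientations are given as a 3x3 rotation matrix whose columns are the frame's x, y, z axes.
In Python, from plant import observe, read_camera, job_done, boxes_of gives the robot as it stands.
- The arm moves only by the shell command python3 -m pendant 'ROWS'. ROWS is JSON, a list that holds one entry, the list of rows, each a list of 7 numbers: the shift along the world's x, y, z in m, then the turn, a rotation vector about the world's x, y, z in rad, then the opening, from 0 (shut) to 1 (fully open). A call has 1 to 12 rows; each row is the pose to reach, as a shift and turn from the pose commanded when the call began; what a row does not reach only later rows make up. A row lasts 1/8 s, in which the tool goes at most 62.5 mm and 10.7 degrees, less where a joint would pass 70% of its speed; a pose out of reach is approached as far as the arm can. A call with a gripper value outside its range is refused whole. The fingers move at their own pace and stop on an object; the grip force is fixed at half the most. Time passes only in rows, so rows that repeat a pose let the fingers close. It gives the time, the measured TCP pose, the force, the opening and the grip force at its end, in the units of the state.
- observe(): the state, without advancing time (a new reading comes with each control period).
- read_camera(name): name is "scene" or "top" or "wrist"; returns a dict with "image" (400x640x3 uint8, blue, green, red), "mtx" (3x3 intrinsics, pixels), "camera_from_world" (4x4, takes a point from world to camera coordinates); the wrist camera has in their place "tool_from_camera" (4x4, takes a point from camera to tool coordinates, whose origin is the TCP and whose axes are the flange's). Camera axes: x right, y down, z forward; pixel columns grow to the right and rows downward; lengths in m; the calibration is good to about 2 mm. A picture is of the moment at which its call begins: read the wrist's pose just before it. There is no depth.
- job_done(): hands the job in; it is judged then, once.
Trained networks look in a picture, given as the dict that the camera call returned (one of the last four; its "shot" number tells which), for a name from the list of things; names that differ only in an ending like _2 or _b are one class to them, and where a whole thing is asked for, a point or a joint stands for the part that bears it (a point fixed in the world has none). Each returns a list of dicts, best first, with "confidence" (0 to 1); they miss things now and then, are a little off and sometimes report something else, mostly with a low value. They report only what shows in the picture. A call takes as long as a camera call. They do not tell look-alikes from the thing itself.
- boxes_of(picture, thing): "at" ([x, y, z] in m, in world coordinates, good to about 4 mm: the middle of the surface that is visible of it).
The state is a dict: "time_s": time; "qpos": joint angles; "dq": joint speeds; "joint_torque": joint torques, N m; "tool_pos": TCP position; "tool_rot": TCP orientation; "ft_force": force on the tool from outside, world axes, zero at the start; "ft_torque": the same for the moment, N m; "opening": opening from 0.0 (shut) to 1.0 (fully open); "gripper_force": force on a finger pad.
Only numpy, scipy, OpenCV 4.12 (cv2) and the standard library are available. Lean on these libraries where they do the work, as an engineer would, in place of code of your own. Each camera call takes 0.05 s, during which the arm holds its last target. There are 200 camera calls.

## Working session

There is one attempt and no reset: what is moved stays moved. The work goes in short steps, Python scripts to look and compute and a shell command to move; the robot and the scene stay as the last step left them, time stands still between calls to the robot, and variables do not carry over. Pictures are saved under pics/ and viewed, at most 10 in all, crops included, and the job is handed in when it is done.

```bash
mkdir -p pics; ls; cat > h.py <<'E'
import numpy as np, cv2
from plant import observe, read_camera, job_done, boxes_of
def proj(p,P):
    M=p["camera_from_world"]; M=np.array(M); c=M[:3,:3]@np.array(P).T.reshape(3,-1)+M[:3,3:4]
    u=np.array(p["mtx"])@c; return (u[:2]/u[2]).T
def ray_z(p,uv,z):
    M=np.array(p["camera_from_world"]);R=M[:3,:3];C=-R.T@M[:3,3]
    d=R.T@np.linalg.inv(np.array(p["mtx"]))@np.array([uv[0],uv[1],1.]); return C+d*(z-C[2])/d[2]
E
python3 - <<'E'
from h import *
o=observe();print(o["time_s"],o["tool_pos"],np.round(o["tool_rot"],2).tolist(),o["opening"])
ps={n:read_camera(n) for n in("scene","top")}
for n,p in ps.items():
    cv2.imwrite(f"pics/{n}0.png",p["image"])
    for t in("opener","opener_tip","opener_grip","cover_lip","cover_hinge","dock","cassette","catch_left_pad","catch_right_pad","slide_box","oil_bottle","petri_dish","stain_jar","timer"):
        for b in boxes_of(p,t)[:5]:
            print(n,t,np.round(b["at"],3),round(b["confidence"],2),proj(p,b["at"]).round(0)[0])
E
```

```text
pics
0.0 [ 0.18363641 -0.62267256  0.21751203] [[0.96, 0.28, -0.0], [0.28, -0.96, 0.0], [-0.0, -0.0, -1.0]] 0.9998777741647783
scene opener [ 0.502 -0.297  0.009] 0.79 [224. 247.]
scene opener [ 0.74  -0.138  0.015] 0.74 [318. 278.]
scene opener [ 0.442 -0.556  0.009] 0.55 [123. 275.]
scene opener_tip [ 0.503 -0.295  0.014] 0.79 [224. 246.]
scene opener_tip [ 0.738 -0.138  0.012] 0.78 [317. 278.]
scene opener_tip [ 0.445 -0.554  0.01 ] 0.63 [123. 275.]
scene opener_tip [0.509 0.268 0.03 ] 0.62 [382. 172.]
scene opener_grip [ 0.443 -0.554  0.013] 0.94 [123. 274.]
scene opener_grip [ 0.743 -0.138  0.015] 0.67 [318. 279.]
scene opener_grip [ 0.506 -0.299  0.014] 0.62 [223. 247.]
scene cover_lip [0.654 0.076 0.092] 0.85 [365. 205.]
scene cover_hinge [0.655 0.08  0.091] 0.79 [366. 205.]
scene dock [0.672 0.068 0.085] 0.74 [366. 211.]
scene cassette [ 0.508 -0.296  0.014] 0.7 [225. 247.]
scene slide_box [0.512 0.266 0.03 ] 0.67 [383. 172.]
scene oil_bottle [0.687 0.281 0.037] 0.43 [424. 198.]
scene petri_dish [ 0.666 -0.309  0.015] 0.75 [244. 290.]
scene stain_jar [0.573 0.416 0.061] 0.66 
[... 517 characters left out ...]
.017] 0.88 [353. 147.]
top opener_grip [0.674 0.289 0.046] 0.73 [216. 167.]
top opener_grip [ 0.437 -0.551  0.024] 0.6 [496. 242.]
top opener_grip [0.556 0.427 0.091] 0.32 [163. 206.]
top cover_lip [0.629 0.091 0.092] 0.58 [280. 179.]
top cover_hinge [0.635 0.087 0.09 ] 0.73 [282. 177.]
top dock [0.636 0.088 0.087] 0.69 [282. 176.]
top dock [0.632 0.089 0.089] 0.56 [281. 178.]
top catch_left_pad [0.498 0.281 0.026] 0.61 [220. 226.]
top catch_left_pad [ 0.493 -0.288  0.022] 0.6 [409. 224.]
top slide_box [0.497 0.281 0.028] 0.84 [220. 226.]
top petri_dish [ 0.662 -0.301  0.012] 0.68 [410. 170.]
top stain_jar [0.559 0.425 0.09 ] 0.76 [164. 205.]
top timer [ 0.564 -0.434  0.043] 0.92 [458. 200.]
```

```bash
python3 - <<'E'
import cv2,numpy as np
t=cv2.imread("pics/top0.png");s=cv2.imread("pics/scene0.png")
a=cv2.resize(t[110:290,200:520],None,fx=2.5,fy=2.5,interpolation=2)
cv2.imwrite("pics/top0c.png",a)
cv2.imwrite("pics/scene0c.png",cv2.resize(s[140:320,80:460],None,fx=2.1,fy=2.1,interpolation=2))
E
```

```text
(no output)
```

View pics/top0c.png

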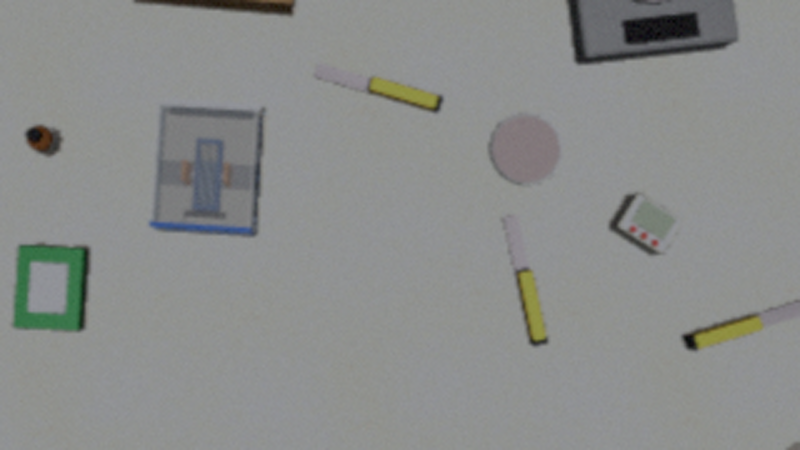

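View pics/scene0c.png

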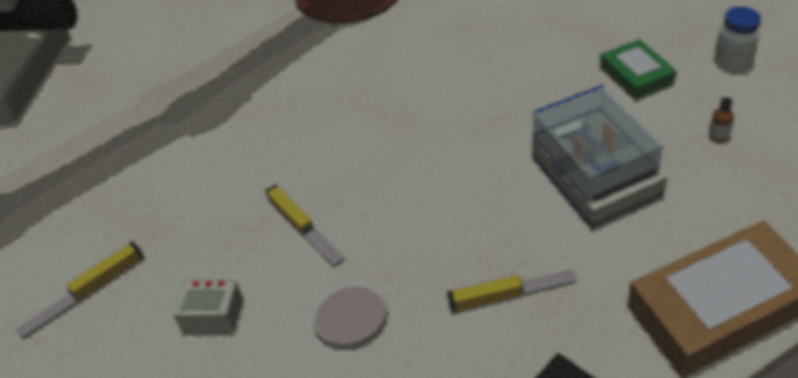

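The look-alikes are three yellow-handled openers, by full top-image pixels: A (413,232), B (362,147) and C (490,242). A, at about (0.48,-0.29), is 0.56 m from the base, C is 0.70 m and B is 0.75 m. A is therefore nearest and is the one meant. The dock is at about (283,177), with its blue front rim facing the robot (-x).

```bash
python3 - <<'E'
from h import *
p=read_camera("top");im=p["image"]
hsv=cv2.cvtColor(im,cv2.COLOR_BGR2HSV)
m=cv2.inRange(hsv,(20,110,60),(38,255,255))
n,l,st,c=cv2.connectedComponentsWithStats(m)
for i in range(1,n):
    if st[i,4]<40: continue
    ys,xs=np.where(l==i); W=np.array([ray_z(p,(x,y),0.024)[:2] for x,y in zip(xs,ys)])
    ce,(w,h),a=cv2.minAreaRect((W*1000).astype(np.float32)); u=np.linalg.svd(W-W.mean(0))[2][0]
    print(c[i].round(1),W.mean(0).round(4),"rect",np.round(ce),np.round([w,h]),"axis deg",np.degrees(np.arctan2(u[1],u[0])).round(1), np.hypot(*W.mean(0)).round(3))
print("tipA",ray_z(p,(403.2,196),.006).round(3),"endA",ray_z(p,(415.5,247),.015).round(3))
# cover corners in crop
for q in((161,107),(264,108),(257,233),(152,225)):
    uv=(200+q[0]/2.5,110+q[1]/2.5); print(q,ray_z(p,uv,.089)[:2].round(3),ray_z(p,uv,.041)[:2].round(3))
print(boxes_of(p,"cassette")[:2])
cv2.imwrite("pics/A.png",np.hstack([cv2.resize(im[185:255,385:435],None,fx=7,fy=7,interpolation=2),cv2.resize(im[145:215,250:315],None,fx=7,fy=7,interpolation=2)]))
E
```

```text
[120.8  96.1] [0.9011 0.5889] rect [903. 591.] [212. 207.] axis deg -127.0 1.076
[361.2 147.1] [ 0.7314 -0.1497] rect [ 732. -150.] [84. 18.] axis deg -107.4 0.747
[412.1 231.8] [ 0.4708 -0.2978] rect [ 471. -298.] [84. 17.] axis deg -169.3 0.557
[490.2 242.1] [ 0.4362 -0.5325] rect [ 437. -533.] [18. 83.] axis deg -74.8 0.688
tipA [ 0.581 -0.278  0.006] endA [ 0.424 -0.309  0.015]
(161, 107) [0.705 0.137] [0.714 0.144]
(264, 108) [0.702 0.019] [0.712 0.02 ]
(257, 233) [0.558 0.028] [0.561 0.03 ]
(152, 225) [0.569 0.148] [0.572 0.156]
[]
```

View pics/A.png

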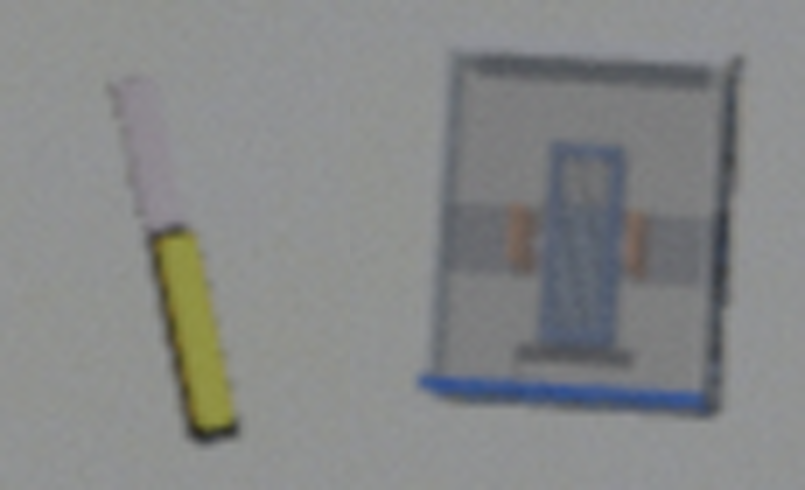

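The enlarged crop confirms A: its black rear end is towards the robot and its blade points +x, at yaw about 10.7°. The dock's blue front edge is at the bottom of the crop, with dock yaw about -5°. Moving above A.

```bash
python3 -m pendant '[[[0.299,0.328,-0.06,0,0,-0.098,1],[0.299,0.328,-0.06,0,0,-0.098,1],[0.299,0.328,-0.06,0,0,-0.098,1],[0.299,0.328,-0.06,0,0,-0.098,1],[0.299,0.328,-0.06,0,0,-0.098,1],[0.299,0.328,-0.06,0,0,-0.098,1],[0.299,0.328,-0.06,0,0,-0.098,1],[0.299,0.328,-0.06,0,0,-0.098,1],[0.299,0.328,-0.06,0,0,-0.098,1],[0.299,0.328,-0.06,0,0,-0.098,1],[0.299,0.328,-0.06,0,0,-0.098,1]]]'
cat >> h.py <<'E'
def wrist():
    o=observe();p=read_camera("wrist");T=np.eye(4);T[:3,:3]=o["tool_rot"];T[:3,3]=o["tool_pos"]
    p["camera_from_world"]=np.linalg.inv(T@np.array(p["tool_from_camera"]));return o,p
E
python3 - <<'E'
from h import *
o,p=wrist();im=p["image"];print(o["tool_pos"],np.array(o["tool_rot"]).round(3).tolist(),o["ft_force"])
cv2.imwrite("pics/w1.png",im)
hsv=cv2.cvtColor(im,cv2.COLOR_BGR2HSV)
m=cv2.inRange(hsv,(20,110,60),(38,255,255))
n,l,st,c=cv2.connectedComponentsWithStats(m)
for i in range(1,n):
    if st[i,4]<400: continue
    ys,xs=np.where(l==i); W=np.array([ray_z(p,(x,y),0.024)[:2] for x,y in zip(xs,ys)])
    ce,wh,a=cv2.minAreaRect((W*1000).astype(np.float32)); u=np.linalg.svd((W-W.mean(0))[::9])[2][0]
    print(st[i],W.mean(0).round(4),"rect",np.round(ce,1),np.round(wh),np.degrees(np.arctan2(u[1],u[0])).round(1))
E
```

```text
time_s: 2.98
tool_pos: [0.4816, -0.2975, 0.159]
tool_rot: [[0.983, 0.184, -0.0], [0.184, -0.983, -0.001], [-0.0, 0.001, -1.0]]
ft_force: [-0.7, 0.6, 0.3]
opening: 1.0
gripper_force: 0.0
[ 0.48156755 -0.2975126   0.15899935] [[0.983, 0.184, -0.0], [0.184, -0.983, -0.001], [-0.0, 0.001, -1.0]] [-0.72262485  0.62069297  0.34064583]
[ 311  149   20   87 1619] [ 0.4714 -0.2995] rect [ 469.3 -300. ] [84. 18.] -168.2
[ 500  254   84   24 1403] [ 0.4356 -0.533 ] rect [ 435.7 -533.3] [20. 83.] -74.6
```

View pics/w1.png

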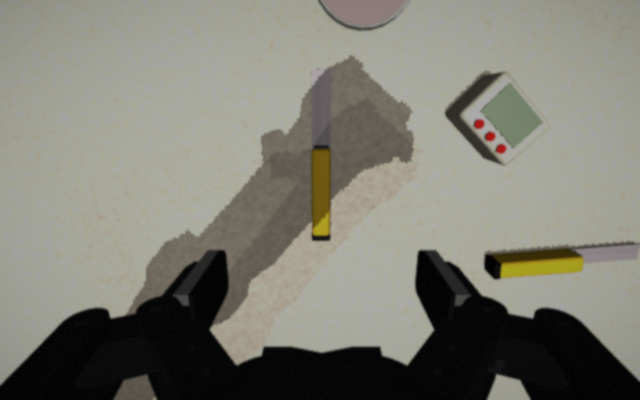

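The opener is centred between the fingers at pixel (321,194), with its blade ahead. Going down to grasp it.

```bash
python3 -m pendant '[[[0.001,0,-0.06,0,0,0.015,1],[0.001,0,-0.11,0,0,0.015,1],[0.001,0,-0.135,0,0,0.015,1],[0.001,0,-0.144,0,0,0.015,1],[0.001,0,-0.144,0,0,0.015,1],[0.001,0,-0.144,0,0,0.015,0],[0.001,0,-0.144,0,0,0.015,0],[0.001,0,-0.144,0,0,0.015,0],[0.001,0,-0.144,0,0,0.015,0],[0.001,0,-0.144,0,0,0.015,0],[0.001,0,-0.144,0,0,0.015,0],[0.001,0,-0.144,0,0,0.015,0]]]'; python3 -m pendant '[[[0,0,0,0,0,0,0],[0,0,0,0,0,0,0]]]'
```

```text
time_s: 4.53
tool_pos: [0.4838, -0.2954, 0.0146]
tool_rot: [[0.979, 0.202, -0.0], [0.202, -0.979, 0.0], [-0.0, -0.0, -1.0]]
ft_force: [0.2, -0.2, 0.3]
opening: -0.002
gripper_force: 0.0
time_s: 4.78
tool_pos: [0.4839, -0.2954, 0.0146]
tool_rot: [[0.979, 0.202, -0.0], [0.202, -0.979, 0.0], [-0.0, -0.0, -1.0]]
ft_force: [-0.8, 0.5, -0.1]
opening: 0.003
gripper_force: 0.0
```

```bash
python3 - <<'E'
from h import *
o,p=wrist();cv2.imwrite("pics/w2.png",p["image"])
print(o["opening"],np.array(p["tool_from_camera"]).round(4))
E
```

```text
0.003477144423255336 [[ 8.000e-04 -9.583e-01 -2.857e-01  7.190e-02]
 [ 1.000e+00  9.000e-04 -0.000e+00  7.000e-04]
 [ 3.000e-04 -2.857e-01  9.583e-01 -1.545e-01]
 [ 0.000e+00  0.000e+00  0.000e+00  1.000e+00]]
```

View pics/w2.png

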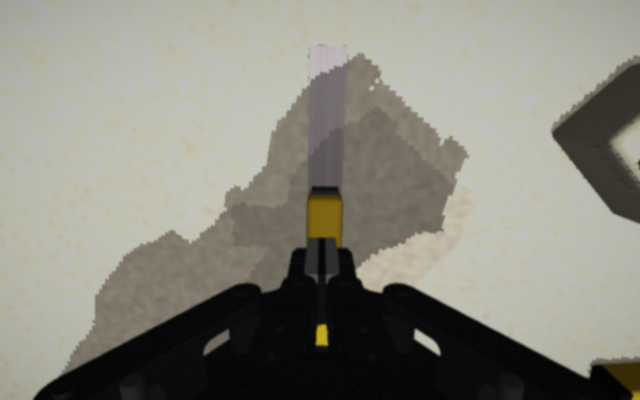

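```bash
python3 - <<'E'
from h import *
o,p=wrist();R=np.array(o["tool_rot"]);t=np.array(o["tool_pos"])
for nm,q in {"tip shut(z+11)":(0,0,.011),"tip front":(.011,0,.011),"tcp":(0,0,0),"front z0":(.011,0,0),"back -8":(0,0,-.008),"front -20":(.011,0,-.02),"y9 front tip":(.011,.009,.011),"y9 front":(.011,.009,-.01)}.items(): print(nm,proj(p,R@q+t).round(0)[0])
for x in(45,115):
  for z in(5,24): print("handle",x,z,proj(p,np.array([.468,-.300,z/1000])+x/1000*np.array([.98,.2,0])).round(0)[0])
print(o["opening"],o["gripper_force"])
cv2.imwrite("pics/w3c.png",cv2.resize(p["image"][180:360,240:400],None,fx=3.3,fy=3.3,interpolation=2))
E
```

```text
tip shut(z+11) [320. 234.]
tip front [320. 216.]
tcp [320. 243.]
front z0 [320. 223.]
back -8 [320. 249.]
front -20 [320. 239.]
y9 front tip [336. 216.]
y9 front [338. 231.]
handle 45 5 [323. 186.]
handle 45 24 [323. 196.]
handle 115 5 [323.  41.]
handle 115 24 [324.  33.]
-0.0003132381449161032 0.0
```

View pics/w3c.png

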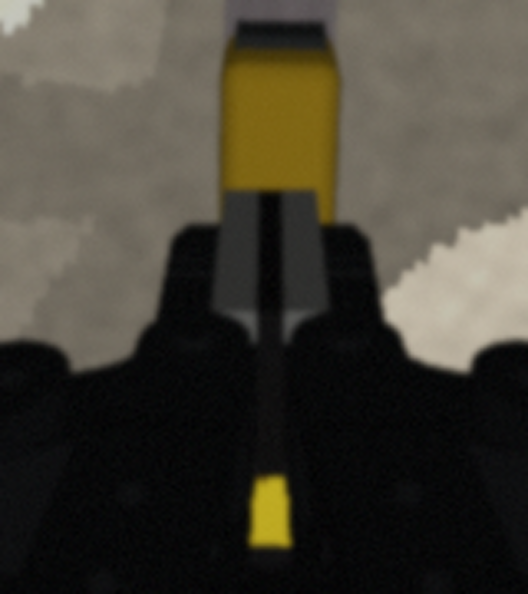

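```bash
python3 - <<'E'
from h import *
o,p=wrist();R=np.array(o["tool_rot"]);t=np.array(o["tool_pos"]);print(p["mtx"])
for x in(-.011,0,.011):
  for z in(-.03,-.02,-.01,0,.011): print(x,z,"open",proj(p,R@(x,.0425,z)+t).round(0)[0],proj(p,R@(x,-.0425,z)+t).round(0)[0],"shut",proj(p,R@(x,.007,z)+t).round(0)[0])
E
```

```text
[[319.59072551   0.         321.40458793]
 [  0.         319.59072551 195.74190222]
 [  0.           0.           1.        ]]
-0.011 -0.03 open [415. 294.] [225. 294.] shut [335. 294.]
-0.011 -0.02 open [409. 282.] [231. 282.] shut [335. 282.]
-0.011 -0.01 open [404. 271.] [236. 271.] shut [334. 271.]
-0.011 0 open [399. 262.] [241. 261.] shut [333. 261.]
-0.011 0.011 open [395. 252.] [246. 252.] shut [332. 252.]
0 -0.03 open [417. 272.] [223. 272.] shut [336. 272.]
0 -0.02 open [411. 261.] [229. 261.] shut [335. 261.]
0 -0.01 open [405. 251.] [235. 251.] shut [334. 251.]
0 0 open [401. 243.] [239. 243.] shut [333. 243.]
0 0.011 open [396. 234.] [244. 234.] shut [333. 234.]
0.011 -0.03 open [419. 249.] [220. 249.] shut [336. 249.]
0.011 -0.02 open [413. 239.] [227. 239.] shut [335. 239.]
0.011 -0.01 open [407. 231.] [233. 231.] shut [334. 231.]
0.011 0 open [402. 223.] [238. 223.] shut [334. 223.]
0.011 0.011 open [397. 216.] [243. 216.] shut [333. 216.]
```

The picture shows the fingers shut above the handle. The fingertips appear about 20 mm behind the reported TCP, not 11 mm ahead of it, so the grasp closed in air. I'll open again and descend carefully while watching the force.

```bash
python3 -m pendant '[[[0,0,0.005,0,0,0,1],[0,0,0.005,0,0,0,1],[0,0,0.005,0,0,0,1],[0,0,0.005,0,0,0,1],[0,-0.001,-0.005,0,0,0,1],[0,-0.001,-0.01,0,0,0,1],[0,-0.001,-0.015,0,0,0,1],[0,-0.001,-0.015,0,0,0,1]]]';  python3 -m pendant '[[[0,0,-0.004,0,0,0,1],[0,0,-0.008,0,0,0,1],[0,0,-0.012,0,0,0,1],[0,0,-0.012,0,0,0,1]]]'
```

```text
time_s: 5.92
tool_pos: [0.4835, -0.2962, -0.0009]
tool_rot: [[0.979, 0.202, -0.001], [0.202, -0.979, 0.001], [-0.001, -0.001, -1.0]]
ft_force: [-0.8, 0.4, 0.2]
opening: 0.999
gripper_force: 0.0
time_s: 6.42
tool_pos: [0.4836, -0.2963, -0.0127]
tool_rot: [[0.979, 0.202, -0.001], [0.202, -0.979, 0.0], [-0.001, -0.001, -1.0]]
ft_force: [0.0, -0.0, -0.6]
opening: 0.999
gripper_force: 0.0
```

```bash
python3 -m pendant '[[[0,0,0,0,0,0,0],[0,0,0,0,0,0,0],[0,0,0,0,0,0,0],[0,0,0,0,0,0,0],[0,0,0,0,0,0,0],[0,0,0,0,0,0,0]]]'
python3 - <<'E'
from h import *
p=read_camera("top")
for q in("cover_lip","dock","cover_hinge"): print(q,[(b["at"],b["confidence"]) for b in boxes_of(p,q)[:1]])
E
```

```text
time_s: 7.18
tool_pos: [0.4842, -0.2966, -0.012]
tool_rot: [[0.979, 0.202, 0.001], [0.202, -0.979, -0.0], [0.001, 0.0, -1.0]]
ft_force: [0.4, 0.1, 2.3]
opening: 0.196
gripper_force: 59.1
cover_lip [([0.6277, 0.092, 0.0912], 0.87)]
dock [([0.6358, 0.0885, 0.0877], 0.97)]
cover_hinge [([0.635, 0.0879, 0.0908], 0.82)]
```

Now it grips (opening 0.196, 59 N). Lifting and moving to view the dock from close by.

```bash
python3 -m pendant '[[[0,0,0.05,0,0,0,0],[0,0,0.1,0,0,0,0],[0.004,0.06,0.16,0,0,-0.1,0],[0.008,0.11,0.212,0,0,-0.2,0],[0.016,0.17,0.212,0,0,-0.29,0],[0.016,0.23,0.212,0,0,-0.29,0],[0.016,0.29,0.212,0,0,-0.29,0],[0.016,0.35,0.212,0,0,-0.29,0],[0.016,0.392,0.212,0,0,-0.29,0],[0.016,0.392,0.212,0,0,-0.29,0],[0.016,0.392,0.212,0,0,-0.29,0]]]'
python3 - <<'E'
from h import *
o,p=wrist();print(o["tool_pos"],np.array(o["tool_rot"]).round(3).tolist(),o["opening"],o["gripper_force"])
np.save("w4.npy",p["camera_from_world"]);cv2.imwrite("pics/w4.png",p["image"])
for q in("opener_tip","cover_lip","dock","catch_left_pad","catch_right_pad","cassette"): print(q,[(np.round(b["at"],3),round(b["confidence"],2)) for b in boxes_of(p,q)[:2]])
E
```

```text
time_s: 8.75
tool_pos: [0.4992, 0.0948, 0.199]
tool_rot: [[0.996, -0.086, -0.002], [-0.086, -0.996, -0.001], [-0.002, 0.001, -1.0]]
ft_force: [0.8, -0.9, 0.1]
opening: 0.201
gripper_force: 58.7
[0.49924826 0.09479888 0.19904418] [[0.996, -0.086, -0.002], [-0.086, -0.996, -0.001], [-0.002, 0.001, -1.0]] 0.20050500388295195 58.71915400028229
opener_tip [(array([0.54 , 0.09 , 0.215]), 0.6)]
cover_lip [(array([0.608, 0.101, 0.092]), 0.89)]
dock [(array([0.612, 0.101, 0.089]), 0.73), (array([0.608, 0.102, 0.087]), 0.52)]
catch_left_pad []
catch_right_pad [(array([0.504, 0.281, 0.028]), 0.66)]
cassette [(array([0.501, 0.282, 0.029]), 0.72)]
```

View pics/w4.png

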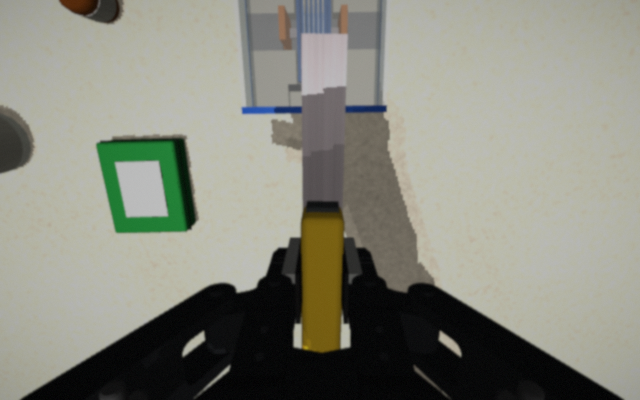

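The blue front edge runs from (242,110) to (386,108). The blade tip is at (325,34), with its edges at 303 and 347. The handle is held straight.

```bash
python3 - <<'E'
from h import *
im=cv2.imread("pics/w4.png");
class P(dict):pass
p={"camera_from_world":np.load("w4.npy"),"mtx":[[319.59,0,321.4],[0,319.59,195.74],[0,0,1]]}
b=(im[:,:,0].astype(int)-im[:,:,2]>90)&(np.arange(400)[:,None]>95)&(np.arange(400)[:,None]<125)
ys,xs=np.where(b);print(xs.min(),xs.max())
k=np.polyfit(xs,ys,1);ymin=np.polyval(k,xs.min());
L=(xs.min(),np.polyval(k,xs.min()));Rr=(xs.max()+1,np.polyval(k,xs.max()+1));print(L,Rr, [ys[xs==x].min() for x in(250,290,370)],[ys[xs==x].max() for x in(250,290,370)])
for z in(.041,.045,.065,.089):
    a,c=ray_z(p,L,z),ray_z(p,Rr,z);d=a-c;print(z,a.round(4),c.round(4),np.hypot(*d[:2]).round(4),"yaw",np.degrees(np.arctan2(-d[0],d[1])).round(2),((a+c)/2).round(4))
for z in(.215,.22,.225):print("tip",ray_z(p,(325,34),z).round(4),(ray_z(p,(303,36),z)-ray_z(p,(347,36),z)).round(4))
E
```

```text
243 274Traceback (most recent call last):
  File "<stdin>", line 8, in <module>
    return umr_minimum(a, axis, None, out, keepdims, initial, where)
ValueError: zero-size array to reduction operation minimum which has no identity
```

```bash
python3 - <<'E'
from h import *
p={"camera_from_world":np.load("w4.npy"),"mtx":[[319.59,0,321.4],[0,319.59,195.74],[0,0,1]]}
L,Rr=(242,110.),(386,108.5)
for z in(.041,.047,.065,.089):
    a,c=ray_z(p,L,z),ray_z(p,Rr,z);d=a-c;print(z,a.round(4),c.round(4),np.hypot(*d[:2]).round(4),"yaw",np.degrees(np.arctan2(-d[0],d[1])).round(2),((a+c)/2).round(4))
for z in(.215,.22,.225):print("tip",ray_z(p,(325,34),z).round(4),(ray_z(p,(303,36),z)-ray_z(p,(347,36),z)).round(4))
E
```

```text
0.041 [0.5685 0.163  0.041 ] [0.5583 0.0274 0.041 ] 0.1359 yaw -4.31 [0.5634 0.0952 0.041 ]
0.047 [0.5686 0.1615 0.047 ] [0.5586 0.0286 0.047 ] 0.1333 yaw -4.31 [0.5636 0.0951 0.047 ]
0.065 [0.5687 0.1572 0.065 ] [0.5593 0.0321 0.065 ] 0.1255 yaw -4.31 [0.564  0.0946 0.065 ]
0.089 [0.569  0.1515 0.089 ] [0.5603 0.0367 0.089 ] 0.115 yaw -4.31 [0.5646 0.0941 0.089 ]
tip [0.5958 0.0842 0.215 ] [0.0015 0.0172 0.    ]
tip [0.5949 0.0844 0.22  ] [0.0014 0.0166 0.    ]
tip [0.5941 0.0845 0.225 ] [0.0014 0.016  0.    ]
```

The blue edge is the top front edge: at z=0.089 its width comes out at 115 mm. That puts the lip at (0.5646, 0.093) with yaw about -4.5°. Backing off, lowering to slot height, then inserting.

```bash
python3 -m pendant '[[[-0.055,0.0095,0,0,0,0.008,0],[-0.055,0.0095,0,0,0,0.008,0],[-0.055,0.0095,-0.06,0,0,0.008,0],[-0.055,0.0095,-0.12,0,0,0.008,0],[-0.055,0.0095,-0.165,0,0,0.008,0],[-0.055,0.0095,-0.183,0,0,0.008,0],[-0.055,0.0095,-0.183,0,0,0.008,0],[-0.055,0.0095,-0.183,0,0,0.008,0]]]'
python3 - <<'E'
from h import *
o,p=wrist();print(o["tool_pos"],np.array(o["tool_rot"]).round(3).tolist())
s=read_camera("scene");cv2.imwrite("pics/w5.png",np.hstack([cv2.resize(p["image"][0:300,150:490],(453,400)),cv2.resize(s["image"][170:260,300:378],(347,400))]))
E
```

```text
time_s: 10.1
tool_pos: [0.4461, 0.1051, 0.0175]
tool_rot: [[0.997, -0.079, 0.002], [-0.079, -0.997, 0.001], [0.002, -0.001, -1.0]]
ft_force: [-0.2, 0.0, -0.2]
opening: 0.197
gripper_force: 58.7
[0.44612749 0.10512803 0.01746856] [[0.997, -0.079, 0.002], [-0.079, -0.997, 0.001], [0.002, -0.001, -1.0]]
```

View pics/w5.png

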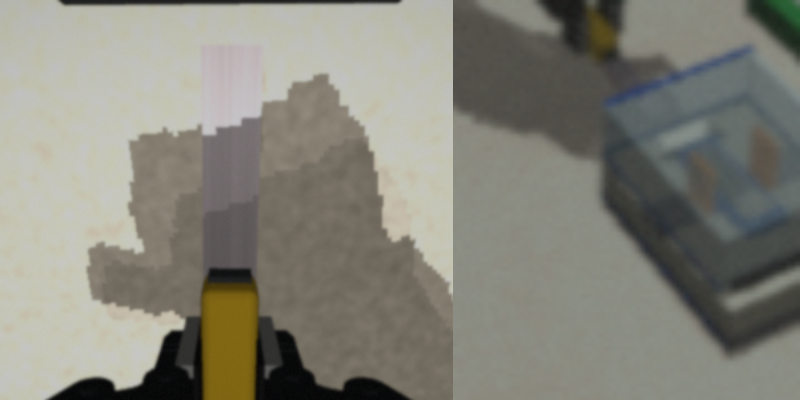

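The blade is centred on the dock front: blade at 231 and front edge centre at 230 in the crop. Inserting.

```bash
python3 -m pendant '[[[0.012,-0.001,-0.001,0,0,0,0],[0.02,-0.0015,-0.001,0,0,0,0],[0.026,-0.002,-0.001,0,0,0,0],[0.031,-0.0025,-0.001,0,0,0,0],[0.034,-0.0027,-0.001,0,0,0,0],[0.034,-0.0027,-0.001,0,0,0,0],[0.034,-0.0027,-0.001,0,0,0,0]]]'
python3 - <<'E'
from h import *
import numpy as np
# tip path in dock frame along e from insertion (d=tip beyond lip), relative shifts
lx,lz=-.068,.041
e=np.array([.997,-.079])
d0=.013; zt0=.0335
for th in(.05,.15,.3,.45,.6,.75,.9,1.05,1.2,1.35,1.5,1.6,1.65,1.7):
    X=.075-.143*np.cos(th);Z=.041+.143*np.sin(th)
    d=np.interp(th,[0,.5,1.0,1.3,1.5],[.013,.025,.037,.046/np.sin(1.3),.046]) if th<1.5 else .046/np.sin(th)
    # at high th hold tip 6mm below wall inner line
    drop=.0015 if th<1.2 else .0015+.012*min(1,(th-1.2)/.3)
    if th>=1.35: # tip on plate h=.045 at z=Z-drop
        from scipy.optimize import brentq
        f=lambda r:.041+r*np.sin(th)+.045*np.cos(th)-(Z-drop); r=brentq(f,.05,.2); tx=.075-r*np.cos(th)+.045*np.sin(th)
    else: tx=X+d
    s=tx-(lx+d0); dz=Z-drop-zt0
    print(th,(e*s).round(4),round(dz,4))
E
```

```text
time_s: 11.08
tool_pos: [0.4785, 0.1024, 0.0156]
tool_rot: [[0.997, -0.078, -0.001], [-0.078, -0.997, 0.0], [-0.001, 0.0, -1.0]]
ft_force: [0.3, 0.7, -0.6]
opening: 0.197
gripper_force: 58.7
0.05 [ 0.0014 -0.0001] 0.0131
0.15 [ 0.0052 -0.0004] 0.0274
0.3 [ 0.0135 -0.0011] 0.0483
0.45 [ 0.025 -0.002] 0.0682
0.6 [ 0.0393 -0.0031] 0.0867
0.75 [ 0.0562 -0.0045] 0.1035
0.9 [ 0.0755 -0.006 ] 0.118
1.05 [ 0.0973 -0.0077] 0.13
1.2 [ 0.122  -0.0097] 0.1393
1.35 [ 0.146  -0.0116] 0.1395
1.5 [ 0.1655 -0.0131] 0.1366
1.6 [ 0.1783 -0.0141] 0.1369
1.65 [ 0.1848 -0.0146] 0.1366
1.7 [ 0.1915 -0.0152] 0.1358
```

Inserted with no contact force. Levering up the first part.

```bash
python3 -m pendant '[[[0.0005,0,0.007,0,0,0,0],[0.0015,0,0.013,0,0,0,0],[0.003,-0.0002,0.02,0,0,0,0],[0.005,-0.0004,0.027,0,0,0,0],[0.009,-0.0007,0.038,0,0,0,0],[0.0135,-0.001,0.048,0,0,0,0],[0.019,-0.0015,0.058,0,0,0,0],[0.025,-0.002,0.068,0,0,0,0],[0.025,-0.002,0.068,0,0,0,0]]]'
python3 - <<'E'
from h import *
s=read_camera("scene");o,p=wrist();print(o["ft_force"],o["ft_torque"])
cv2.imwrite("pics/s6.png",np.hstack([cv2.resize(s["image"][120:270,290:450],(427,400)),p["image"][0:400:,160:480]]))
E
```

```text
time_s: 12.2
tool_pos: [0.5061, 0.1004, 0.0849]
tool_rot: [[0.997, -0.079, 0.005], [-0.079, -0.997, 0.001], [0.005, -0.001, -1.0]]
ft_force: [0.5, -0.5, -1.9]
opening: 0.2
gripper_force: 58.7
[-0.8907602  -0.90106962 -1.42528401] [ 0.03621274 -0.05714901  0.0223611 ]
```

View pics/s6.png

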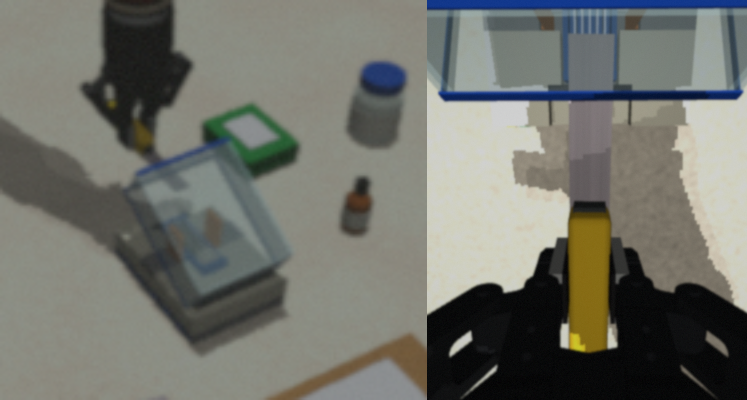

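The cover is up on the blade at about 0.45 rad. Continuing the swing.

```bash
python3 -m pendant '[[[0.007,-0.0005,0.0095,0,0,0,0],[0.0143,-0.0011,0.0187,0,0,0,0],[0.0225,-0.0018,0.0275,0,0,0,0],[0.0312,-0.0025,0.0355,0,0,0,0],[0.0408,-0.0032,0.043,0,0,0,0],[0.0505,-0.004,0.050,0,0,0,0],[0.061,-0.0048,0.0565,0,0,0,0],[0.0723,-0.0057,0.062,0,0,0,0],[0.0845,-0.0067,0.0675,0,0,0,0],[0.097,-0.0077,0.0713,0,0,0,0],[0.109,-0.0087,0.072,0,0,0,0],[0.109,-0.0087,0.072,0,0,0,0]]]'; python3 -m pendant '[[[0.010,-0.0008,-0.001,0,0,0,0],[0.02,-0.0016,-0.002,0,0,0,0],[0.03,-0.0024,-0.003,0,0,0,0],[0.038,-0.003,-0.003,0,0,0,0],[0.044,-0.0035,-0.003,0,0,0,0],[0.051,-0.0039,-0.003,0,0,0,0],[0.051,-0.0039,-0.003,0,0,0,0],[0.051,-0.0039,-0.003,0,0,0,0]]]'
python3 - <<'E'
from h import *
s=read_camera("scene");o,p=wrist();print(o["ft_force"])
cv2.imwrite("pics/s7.png",np.hstack([cv2.resize(s["image"][100:270,290:470],(424,400)),p["image"][0:400:,160:480]]))
E
```

```text
time_s: 13.8
tool_pos: [0.6143, 0.0914, 0.1558]
tool_rot: [[0.997, -0.079, 0.002], [-0.079, -0.997, -0.0], [0.002, -0.0, -1.0]]
ft_force: [-0.4, 0.1, -1.0]
opening: 0.198
gripper_force: 58.7
time_s: 14.8
tool_pos: [0.6644, 0.0877, 0.1531]
tool_rot: [[0.997, -0.078, 0.002], [-0.078, -0.997, 0.0], [0.002, -0.0, -1.0]]
ft_force: [0.9, -0.4, -0.7]
opening: 0.201
gripper_force: 58.7
[ 0.52697929  0.38963751 -0.90869395]
```

View pics/s7.png

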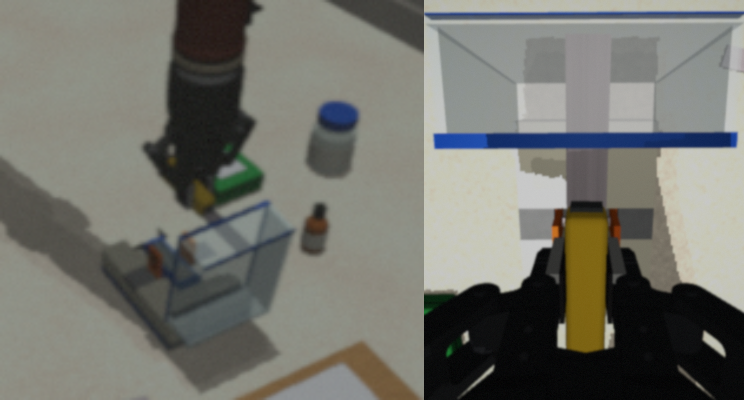

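The cover now stands about upright, with its two blue edges at rows 140 and 15 in the wrist view. I'll work out its angle and get the cassette pose from the orange catches, which are in view.

```bash
python3 - <<'E'
from h import *
o,p=wrist()
e=np.array([.997,-.078]);n=np.array([.078,.997]);D=np.array([.5646,.093])+.068*e;print("D",D)
f=lambda q:(np.dot(q[:2]-D,e).round(4),np.dot(q[:2]-D,n).round(4))
for r in(132,147,12,18):
  for z in(.175,.184): print(r,z,f(ray_z(p,(322,r),z)))
hsv=cv2.cvtColor(p["image"],cv2.COLOR_BGR2HSV);m=cv2.inRange(hsv,(4,140,80),(16,255,255))
k,l,st,c=cv2.connectedComponentsWithStats(m)
for i in range(1,k):
    if st[i,4]>15: print(st[i],[f(ray_z(p,(u,v),.075)) for u,v in((st[i,0],st[i,1]),(st[i,0]+st[i,2],st[i,1]+st[i,3]))])
for q in("cover_lip","catch_left_pad","catch_right_pad","cassette"): print(q,[(np.round(b["at"],3),round(b["confidence"],2)) for b in boxes_of(p,q)[:2]])
E
```

```text
D [0.632396 0.087696]
132 0.175 (np.float64(0.0913), np.float64(0.0015))
132 0.184 (np.float64(0.0922), np.float64(0.0015))
147 0.175 (np.float64(0.0852), np.float64(0.0015))
147 0.184 (np.float64(0.0865), np.float64(0.0015))
12 0.175 (np.float64(0.135), np.float64(0.0016))
12 0.184 (np.float64(0.1329), np.float64(0.0016))
18 0.175 (np.float64(0.1331), np.float64(0.0016))
18 0.184 (np.float64(0.1311), np.float64(0.0016))
[ 68 174  32  33 552] [(np.float64(0.0512), np.float64(0.1904)), (np.float64(0.0253), np.float64(0.1716))]
[288 224   8  16  97] [(np.float64(0.0114), np.float64(0.0277)), (np.float64(-0.0021), np.float64(0.0218))]
[350 225   7  17  91] [(np.float64(0.0106), np.float64(-0.0206)), (np.float64(-0.0038), np.float64(-0.0266))]
cover_lip [(array([0.742, 0.082, 0.178]), 0.68)]
catch_left_pad [(array([0.64 , 0.115, 0.054]), 0.58)]
catch_right_pad [(array([0.637, 0.067, 0.058]), 0.61)]
cassette [(array([0.639, 0.109, 0.059]), 0.74)]
```

The cover stands at about 1.65 rad. The cassette is centred on my dock frame, with the catches at ±27 mm. Retracting the blade and laying the opener on free bench at about (0.50, -0.13).

```bash
python3 -m pendant '[[[-0.02,0.0016,-0.002,0,0,0,0],[-0.06,0.0047,-0.002,0,0,0,0],[-0.11,0.0086,-0.002,0,0,0,0],[-0.155,0.0,0,0,0,0,0],[-0.164,-0.06,0,0,0,0,0],[-0.164,-0.12,0,0,0,0,0],[-0.164,-0.175,-0.01,0,0,0,0],[-0.164,-0.218,-0.04,0,0,0,0],[-0.164,-0.218,-0.09,0,0,0,0],[-0.164,-0.218,-0.13,0,0,0,0],[-0.164,-0.218,-0.152,0,0,0,0],[-0.164,-0.218,-0.155,0,0,0,0]]]'; python3 -m pendant '[[[0,0,0,0,0,0,0],[0,0,0,0,0,0,0]]]'
```

```text
time_s: 16.65
tool_pos: [0.4992, -0.1301, -0.0035]
tool_rot: [[0.997, -0.078, -0.002], [-0.078, -0.997, 0.001], [-0.003, -0.0, -1.0]]
ft_force: [-0.2, -0.6, -0.6]
opening: 0.202
gripper_force: 58.7
time_s: 16.9
tool_pos: [0.501, -0.1304, -0.0011]
tool_rot: [[0.997, -0.078, 0.003], [-0.078, -0.997, -0.001], [0.003, 0.0, -1.0]]
ft_force: [0.1, -0.4, -1.9]
opening: 0.197
gripper_force: 58.7
```

```bash
python3 -m pendant '[[[0,0,-0.004,0,0,0,0],[0,0,-0.007,0,0,0,0],[0,0,-0.0095,0,0,0,0],[0,0,-0.0095,0,0,0,0]]]'; python3 -m pendant '[[[0,0,0,0,0,0,1],[0,0,0,0,0,0,1],[0,0,0,0,0,0,1],[0,0,0,0,0,0,1],[0,0,0,0,0,0,1],[0,0,0.03,0,0,0,1],[0,0,0.08,0,0,0,1],[0,0,0.14,0,0,0,1],[0,0,0.2,0,0,0,1],[0,0,0.2,0,0,0,1]]]'
python3 - <<'E'
from h import *
p=read_camera("top")
for q in("opener","cover_lip","catch_left_pad","catch_right_pad"): print(q,[(np.round(b["at"],3),round(b["confidence"],2)) for b in boxes_of(p,q)[:4]])
E
```

```text
time_s: 17.4
tool_pos: [0.4998, -0.1302, -0.0119]
tool_rot: [[0.997, -0.078, -0.0], [-0.078, -0.997, 0.0], [-0.0, -0.0, -1.0]]
ft_force: [0.3, 0.7, -1.2]
opening: 0.196
gripper_force: 58.9
time_s: 18.65
tool_pos: [0.5031, -0.1311, 0.1931]
tool_rot: [[0.997, -0.078, 0.011], [-0.078, -0.997, -0.002], [0.012, 0.002, -1.0]]
ft_force: [0.6, 0.1, 0.5]
opening: 1.001
gripper_force: 0.0
opener [(array([ 0.547, -0.127,  0.008]), 0.76), (array([ 0.739, -0.124,  0.022]), 0.59), (array([ 0.442, -0.55 ,  0.022]), 0.58)]
cover_lip [(array([0.729, 0.086, 0.182]), 0.8)]
catch_left_pad []
catch_right_pad []
```

```bash
python3 -c "
from h import *
o=observe();print(np.round(o['qpos'],2),np.round(o['tool_pos'],4))"
```

```text
[ 0.18  0.45  0.04  1.85 -0.02  0.85 -1.41] [ 0.4986 -0.1299  0.1865]
```

```bash
python3 -m pendant '[[[0.03,0.04,0.04,0,0,0.18,1],[0.06,0.08,0.08,0,0,0.36,1],[0.09,0.12,0.08,0,0,0.54,1],[0.1,0.16,0.08,0,0,0.72,1],[0.1,0.2,0.08,0,0,0.9,1],[0.1,0.218,0.08,0,0,1.08,1],[0.1,0.218,0.08,0,0,1.26,1],[0.1,0.218,0.08,0,0,1.44,1],[0.1,0.218,0.08,0,0,1.571,1],[0.1,0.218,0.08,0,0,1.571,1]]]'; python3 -m pendant '[[[0.034,0,0,0,0,0.18,1],[0.034,0,0,0,0,0.36,1],[0.034,0,0,0,0,0.54,1],[0.034,0,0,0,0,0.72,1],[0.034,0,0,0,0,0.9,1],[0.034,0,0,0,0,1.08,1],[0.034,0,0,0,0,1.26,1],[0.034,0,-0.03,0,0,1.44,1],[0.034,0,-0.07,0,0,1.571,1],[0.034,0,-0.07,0,0,1.571,1],[0.034,0,-0.07,0,0,1.571,1]]]'
python3 - <<'E'
from h import *
o,p=wrist();R=np.array(o["tool_rot"]);print(o["tool_pos"],R.round(3).tolist(),np.round(o["qpos"],2))
e=np.array([.997,-.078]);n=np.array([.078,.997]);D=np.array([.6324,.0877])
f=lambda q:(np.dot(q[:2]-D,e).round(4),np.dot(q[:2]-D,n).round(4))
hsv=cv2.cvtColor(p["image"],cv2.COLOR_BGR2HSV);m=cv2.inRange(hsv,(4,130,60),(16,255,255))
k,l,st,c=cv2.connectedComponentsWithStats(m)
for i in range(1,k):
    if st[i,4]>25: print(st[i],[f(ray_z(p,(u,v),.075)) for u,v in((st[i,0],st[i,1]),(st[i,0]+st[i,2],st[i,1]+st[i,3]))])
for q in("catch_left_pad","catch_right_pad","cassette"): print(q,[(np.round(b["at"],3),round(b["confidence"],2)) for b in boxes_of(p,q)[:2]])
print("D z.075",proj(p,[*D,.075]))
E
```

```text
time_s: 20.15
tool_pos: [0.5993, 0.0874, 0.2662]
tool_rot: [[0.08, 0.997, -0.004], [0.997, -0.08, -0.0], [-0.0, -0.004, -1.0]]
ft_force: [-1.1, -0.3, 0.4]
opening: 1.003
gripper_force: 0.0
time_s: 21.52
tool_pos: [0.6345, 0.0883, 0.1991]
tool_rot: [[-0.997, 0.081, 0.001], [0.081, 0.997, 0.001], [-0.001, 0.001, -1.0]]
ft_force: [-0.5, -0.4, -0.3]
opening: 0.995
gripper_force: 0.0
[0.63452966 0.08827707 0.19908232] [[-0.997, 0.081, 0.001], [0.081, 0.997, 0.001], [-0.001, 0.001, -1.0]] [ 0.23  0.72 -0.75  1.47  0.51  1.16  0.89]
[293 159   9  35 221] [(np.float64(-0.0219), np.float64(-0.0248)), (np.float64(0.0102), np.float64(-0.0175))]
[345 159   9  35 230] [(np.float64(-0.0218), np.float64(0.0209)), (np.float64(0.0102), np.float64(0.0297))]
[509 187  29  28 458] [(np.float64(0.0039), np.float64(0.1693)), (np.float64(0.0308), np.float64(0.2006))]
catch_left_pad [(array([0.629, 0.118, 0.064]), 0.76)]
catch_right_pad [(array([0.623, 0.068, 0.064]), 0.82), (array([0.714, 0.083, 0.045]), 0.61)]
cassette [(array([0.629, 0.09 , 0.048]), 0.89)]
D z.075 [[321.30828948 183.11235901]]
```

The cassette is centred at about (0.6315, 0.089) and the yaw matches. Descending, with the fingertips stopping about 5 mm above the dock's top.

```bash
python3 -m pendant '[[[-0.0025,0.001,-0.05,0,0,0,1],[-0.0025,0.001,-0.1,0,0,0,1],[-0.0025,0.001,-0.13,0,0,0,1],[-0.0025,0.001,-0.155,0,0,0,1],[-0.0025,0.001,-0.17,0,0,0,1],[-0.0025,0.001,-0.179,0,0,0,1],[-0.0025,0.001,-0.179,0,0,0,1],[-0.0025,0.001,-0.179,0,0,0,1]]]'
python3 - <<'E'
from h import *
o,p=wrist()
hsv=cv2.cvtColor(p["image"],cv2.COLOR_BGR2HSV);m=cv2.inRange(hsv,(4,130,60),(16,255,255))
k,l,st,c=cv2.connectedComponentsWithStats(m)
for i in range(1,k):
    if st[i,4]>40: print(st[i])
R=np.array(o["tool_rot"]);t=np.array(o["tool_pos"])
for s in(-1,1): print(proj(p,np.array([.6315,.0893,.075])+s*.027*np.array([.078,.997,0])))
E
```

```text
time_s: 22.72
tool_pos: [0.6321, 0.0891, 0.0203]
tool_rot: [[-0.997, 0.078, 0.002], [0.078, 0.997, 0.0], [-0.002, 0.001, -1.0]]
ft_force: [0.3, -0.6, 0.0]
opening: 1.0
gripper_force: 0.0
[ 248  230   33  103 1438]
[ 366  231   35  101 1498]
[[249.70720606 308.43558278]]
[[398.32417749 308.50236691]]
```

Centred: catches at columns 248–401 against a predicted 250–398. Pinching.

```bash
python3 -m pendant '[[[0,0,0,0,0,0,0],[0,0,0,0,0,0,0],[0,0,0,0,0,0,0],[0,0,0,0,0,0,0],[0,0,0,0,0,0,0],[0,0,0,0,0,0,0],[0,0,0,0,0,0,0]]]'
```

```text
time_s: 23.65
tool_pos: [0.6345, 0.09, 0.0263]
tool_rot: [[-0.997, 0.078, 0.008], [0.078, 0.997, 0.0], [-0.008, 0.001, -1.0]]
ft_force: [-4.9, -2.5, 27.1]
opening: 0.446
gripper_force: 60.3
```

```bash
python3 -m pendant '[[[0,0,0.004,0,0,0,0],[0,0,0.007,0,0,0,0],[0,0,0.009,0,0,0,0],[0,0,0.009,0,0,0,0]]]'
python3 - <<'E'
from h import *
o,p=wrist()
hsv=cv2.cvtColor(p["image"],cv2.COLOR_BGR2HSV);m=cv2.inRange(hsv,(4,130,60),(16,255,255))
k,l,st,c=cv2.connectedComponentsWithStats(m)
for i in range(1,k):
    if st[i,4]>40: print(st[i])
print(o["tool_pos"],o["ft_force"],o["ft_torque"])
E
```

```text
time_s: 24.15
tool_pos: [0.632, 0.0886, 0.0278]
tool_rot: [[-0.997, 0.078, 0.001], [0.078, 0.997, 0.0], [-0.001, 0.0, -1.0]]
ft_force: [3.2, 0.6, -1.6]
opening: 0.439
gripper_force: 60.6
[ 355  214   23  103 1325]
[ 266  224   22   93 1145]
[0.63204574 0.08861341 0.02777069] [ 3.15732684  0.62487232 -1.6047563 ] [ 0.0910887  -0.72291987  0.01897374]
```

```bash
python3 -m pendant '[[[0,0,0.006,0,0,0,0],[0,0,0.012,0,0,0,0],[0,0,0.018,0,0,0,0],[0,0,0.025,0,0,0,0],[0,0,0.025,0,0,0,0]]]'
python3 - <<'E'
from h import *
p=read_camera("top");s=read_camera("scene");o,w=wrist()
for x in(p,s,w):print([(np.round(b["at"],3),round(b["confidence"],2)) for q in("cassette","catch_left_pad","catch_right_pad") for b in boxes_of(x,q)[:1]])
hsv=cv2.cvtColor(w["image"],cv2.COLOR_BGR2HSV);m=cv2.inRange(hsv,(4,130,60),(16,255,255))
k,l,st,c=cv2.connectedComponentsWithStats(m)
print([st[i] for i in range(1,k) if st[i,4]>40])
E
```

```text
time_s: 24.82
tool_pos: [0.6295, 0.0894, 0.0538]
tool_rot: [[-0.997, 0.077, -0.003], [0.077, 0.997, -0.0], [0.003, -0.0, -1.0]]
ft_force: [-0.9, 1.2, -1.4]
opening: 0.435
gripper_force: 61.5
[(array([ 0.542, -0.134,  0.004]), 0.24), (array([ 0.561, -0.433,  0.043]), 0.46), (array([0.498, 0.282, 0.027]), 0.48)]
[(array([0.685, 0.282, 0.041]), 0.72)]
[(array([0.623, 0.087, 0.072]), 0.73), (array([0.622, 0.109, 0.088]), 0.95), (array([0.616, 0.071, 0.091]), 0.92)]
[array([ 266,  212,   22,  105, 1278], dtype=int32), array([ 355,  212,   23,  105, 1388], dtype=int32)]
```

The cassette moves with the gripper: catch pixels are unchanged and the pads are now at z about 0.09. Lifting the rest.

```bash
python3 -m pendant '[[[0,0,0.01,0,0,0,0],[0,0,0.025,0,0,0,0],[0,0,0.04,0,0,0,0],[0,0,0.055,0,0,0,0],[0,0,0.07,0,0,0,0],[0,0,0.085,0,0,0,0],[0,0,0.097,0,0,0,0],[0,0,0.105,0,0,0,0],[0,0,0.108,0,0,0,0],[0,0,0.108,0,0,0,0],[0,0,0.108,0,0,0,0],[0,0,0.108,0,0,0,0]]]'; python3 -m pendant '[[[0,0,0,0,0,0,0],[0,0,0,0,0,0,0],[0,0,0,0,0,0,0],[0,0,0,0,0,0,0]]]'
python3 - <<'E'
from h import *
p=read_camera("top");s=read_camera("scene");o,w=wrist()
for x in(p,s,w):print([(q,np.round(b["at"],3),round(b["confidence"],2)) for q in("cassette","catch_left_pad","catch_right_pad","cover_lip","opener") for b in boxes_of(x,q)[:2]])
hsv=cv2.cvtColor(w["image"],cv2.COLOR_BGR2HSV);m=cv2.inRange(hsv,(4,130,60),(16,255,255))
k,l,st,c=cv2.connectedComponentsWithStats(m)
print([st[i] for i in range(1,k) if st[i,4]>40],o["dq"])
E
```

```text
time_s: 26.92
tool_pos: [0.6312, 0.0887, 0.1607]
tool_rot: [[-0.997, 0.078, -0.001], [0.078, 0.997, -0.0], [0.001, -0.0, -1.0]]
ft_force: [0.2, 1.0, -1.8]
opening: 0.437
gripper_force: 61.5
time_s: 27.42
tool_pos: [0.6314, 0.0888, 0.1612]
tool_rot: [[-0.997, 0.078, 0.0], [0.078, 0.997, -0.0], [-0.0, -0.0, -1.0]]
ft_force: [0.0, 0.2, -1.3]
opening: 0.437
gripper_force: 61.5
[('catch_left_pad', array([ 0.526, -0.129,  0.017]), 0.47), ('cover_lip', array([0.736, 0.049, 0.182]), 0.86), ('opener', array([ 0.44 , -0.551,  0.019]), 0.67), ('opener', array([ 0.734, -0.124,  0.023]), 0.65)]
[('cassette', array([0.646, 0.083, 0.181]), 0.67), ('catch_left_pad', array([0.627, 0.105, 0.192]), 0.63), ('catch_right_pad', array([0.744, 0.057, 0.101]), 0.56), ('cover_lip', array([0.749, 0.062, 0.143]), 0.74), ('cover_lip', array([0.633, 0.066, 0.168]), 0.27), ('opener', array([ 0.742, -0.137,  0.013]), 0.83), ('opener', array([ 0.522, -0.136,  0.014]), 0.8)]
[('cassette', array([0.623, 0.089, 0.179]), 0.59), ('catch_left_pad', array([0.624, 0.111, 0.197]), 0.72), ('catch_left_pad', array([ 0.675, -0.258,  0.004]), 0.33), ('catch_right_pad', array([0.617, 0.073, 0.195]), 0.75), ('cover_lip', array([0.752, 0.077, 0.083]), 0.77), ('cover_lip', array([0.672, 0.281, 0.046]), 0.71), ('opener', array([ 0.732, -0.138,  0.022]), 0.71), ('opener', array([ 0.511, -0.13 ,  0.009]), 0.68)]
[array([530, 201,  34,  32, 645], dtype=int32), array([ 266,  213,   22,  104, 1235], dtype=int32), array([ 356,  212,   22,  105, 1282], dtype=int32)] [ 3.27864650e-04  1.75253178e-06  1.04097331e-04  5.16247440e-04
  9.25410744e-04 -1.15172213e-04 -1.98396991e-03]
```

```bash
python3 -c "
from plant import job_done
print(job_done())"
```

```text
the job is handed in; nothing more can be done
None
```

I handed the job in at about 27 s; no verdict came back, but by my own measurements the cover stands open at about 1.65 rad, the opener is released on the bench, and the cassette is held level and still by its pinched catches about 15 cm up.

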